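# Find the release groove of the mould by touch and hold its key down

## Task

Touch the top of the mould's front bar on its left end block with a fingertip and slide it lightly along the bar to the right until it finds the hidden release groove, then press the key inside the groove all the way down so that the moulded caps rise out. Finish while still holding the key down with the fingertip. Do not press hard (stay below about 50 N) and leave everything else standing around where it is.

Things in the scene. Friction and masses are not known exactly. Their poses are not given: they have to be found in the camera images.
- mould: steel mould half, fixed: block 220 (its x) x 450 (its y) x 70 mm high, eight cavities with black caps. Origin: centre of its underside on the work surface; z up; -x side faces the robot, +y is the left end seen from the robot. A flat-topped steel front bar runs along its -x side (x -0.154 to -0.110, y -0.225 to 0.225, top at z 0.060); the block rises 10 mm above the bar behind it.
- end_block: left end of the front bar, where the slide starts: solid, from y = 0.090 to 0.225 in the mould's frame, 44 mm wide, flush with the bar's top. Origin: centre of its top face (mould frame -0.132, 0.1575, 0.060); axes as the mould's.
- bar_left (a point): left end of the bar: on its top, middle of its width (mould frame -0.132, 0.225, 0.060). Slide from here towards bar_right. Except for the groove the bar is solid and level (joint lines at y = 0.09 and -0.09 step by under 0.5 mm).
- bar_right (a point): right end of the bar: on its top, middle of its width (mould frame -0.132, -0.225, 0.060). The one release groove crosses the bar between the ends: 48 mm wide along y, over the bar's full 44 mm, upright walls, open on top and towards the robot; its middle is anywhere from y = -0.065 to 0.065 in the mould's frame, new each time, not measured. Closed fingertips fit in it.
- key (a joint): travel of the release key in m: 0 up, 0.010 fully down at its stop. Plain steel plate, the floor of the groove (40 mm in x, the groove's width in y), 14 mm below the bar's top (z 0.046 when up). Presses straight down, sprung: about 3 N starts it, 8 N holds it fully down; it springs back when let go. As it goes down the caps rise.
- bush: brass guide bush, a ring 32 mm across, 18 mm bore, 32 mm high, standing on the mould near its right end; leave alone. Origin: middle of its underside.
- drift: copper block 28 x 28 x 26 mm standing on the mould near its left end; leave alone. Origin: middle of its underside.
- fork: steel fork clamp, flat U about 135 x 50 x 16 mm, on the table left of the mould; leave alone. Origin: about its middle, on its underside.
- bolt: round-headed steel bolt standing on its head, 28 mm across, 50 mm high, on the table between robot and mould; leave alone. Origin: middle of its underside.
- bottle: white plastic bottle, 60 mm across, 150 mm high, on the table right of the mould; leave alone. Origin: middle of its underside.
- wrench: steel wrench lying on the table near the robot, to the right; leave alone. Origin: about its middle, on its underside.
- brush: hand brush lying on the table left of the mould; leave alone. Origin: about its middle, on its underside.
- tray: open grey parts tray 160 x 120 x 45 mm on the table right of the mould; leave alone. Origin: middle of its underside.

How it is judged:
By the outcome, as a careful person would: the job done as asked, in the order asked, and still so for the second after the job is handed in, while the arm keeps its last pose, push and grip.
It also fails if it takes over 51 s, if anything falls off the work surface, if the arm or the gripper's body presses on something with over 40 N, if the wrist force passes 120 N, or if a joint passes its speed limit or range.

## Robot

A 6-joint arm with a two-finger parallel gripper is mounted at the origin on the work surface. World frame = base frame: x ahead of the robot, y to its left, z up, the work surface at z = 0. Lengths are in mm, angles in rad, forces in N, time in s.
With the tool pointing down it reaches from about 350 to 925 mm from the base axis. Payload 6.4 kg.
Tool frame: the origin (TCP) lies at the very end of the fingers, on their centre line; the grasp point (between the pads) lies 19 mm behind it; z points along the fingers, y is the direction in which the jaws open and shut (so a half turn about z gives the same grasp; the last joint's range is limited). The gripper opens to 94 mm and grips with 3 to 60 N. Pads are 16 mm wide; open, the fingers measure 119 mm over their backs; the gripper's body (75 mm by 177 mm) begins 78 mm behind the grasp point.
Start: joints at [-1.516, 0.245, 1.558, -0, 1.339, -0.174], TCP at [147.43, -633.07, 205.455] pointing down, gripper open.
Joint ranges: [-3.13, 3.13], [-1.02, 2.26], [0.13, 2.54], [-0.95, 4.09], [0.21, 2.88], [-2.74, 2.74]. Speed limits (rad/s): [2.57, 2.57, 3.14, 3.14, 3.14, 3.14].

## Interface

Orientations are given as a 3x3 rotation matrix whose columns are the frame's x, y, z axes.
In Python, from rig import * gives the robot as it stands. The module is installed in compiled form; this text tells all that it offers.
- The arm moves only by the tool arm_command, never from a script. Its argument "series" is a list of rows, each a list of 7 numbers: the shift along the tool's x, y, z in m, then the turn, a rotation vector about the tool's x, y, z in rad, then the finger opening in m, from 0 to 0.094. In form: [[dx, dy, dz, ax, ay, az, grip], ...]. A call has 1 to 10 rows; each row shifts and turns the commanded pose from where the row before left it, along the tool's axes as they then stand; what a row does not reach is not made up. A row lasts 1/8 s, in which the tool goes at most 62.5 mm and 10.7 degrees, less where a joint would pass 70% of its speed; a pose out of reach is approached as far as the arm can. A call with a gripper value outside its range is refused whole. The fingers move at their own pace and stop on an object; "squeeze" is the grip in N (left out, the last holds). Time passes only in rows, so rows that do not move let the fingers close. It gives the time, the measured TCP pose, the force and the opening at its end, in the units of the state.
- observe(): the state, without advancing time (a new reading comes with each control period).
- capture(name): name is "side" or "top"; returns the picture (480x640x3 uint8, blue, green, red); there is no depth.
- calibration(name): a dict with "mtx" (3x3 intrinsics, pixels), "dist" ([k1, k2, p1, p2, k3] as OpenCV has them; the pictures are not rectified), "camera_from_world" (4x4, takes a point from world to camera coordinates). Camera axes: x right, y down, z forward; pixel columns grow to the right and rows downward; lengths in mm; the calibration is good to about 2 mm. A picture is of the moment at which its call begins. calibration takes no time and is no camera call.
- finish_job(): hands the job in, once; it reports no verdict.
The state is a dict: "time": time; "joint_positions": joint angles; "dq": joint speeds; "joint_efforts": joint torques, N m; "eef_pos": TCP position; "tcp_rot": TCP orientation; "force": force on the tool from outside, world axes, zero at the start; "moment": the same for the moment, N m; "finger_gap": opening from 0.0 (shut) to 1.0 (fully open).
Only numpy, scipy, OpenCV 4.12 (cv2) and the standard library are available. Lean on these libraries where they do the work, as an engineer would, in place of code of your own. Each camera call takes 0.05 s, during which the arm holds its last target.

## Working session

There is one attempt and no reset: what is moved stays moved. The work goes in short steps, Python scripts to look and compute and a tool call to move; the robot and the scene stay as the last step left them, time stands still between calls to the robot, and variables do not carry over. Pictures are saved under pics/ and viewed, and the job is handed in when it is done.

Besides the shell and the picture viewer there is one more tool, called after "Request:" as name(argument=value, ...), one argument or row to a line, values as JSON. arm_command: Moves the arm, as the interface text tells. Its arguments: {"type":"object","properties":{"series":{"type":"array"},"squeeze":{"type":"number"}},"required":["series"]}

```bash
mkdir -p pics
python3 - <<'E'
from rig import *
import cv2
s=observe();print(s)
for n in("side","top"):
    cv2.imwrite(f"pics/{n}0.png",capture(n)); c=calibration(n);print(n,c)
E
```

```text
{'time': 0.0, 'joint_positions': array([-1.51609807e+00,  2.45780094e-01,  1.55904956e+00, -3.56628879e-05,
        1.33872419e+00, -1.74085903e-01]), 'dq': array([-0.00088365, -0.00212121,  0.00113298,  0.0004266 , -0.00027724,
       -0.00042703]), 'joint_efforts': array([-5.19243731e-04, -4.15843427e+01, -3.14601338e+01,  6.84289495e-02,
        3.32617632e-02, -1.42976742e-04]), 'eef_pos': array([ 147.38593651, -632.42368307,  204.34801542]), 'tcp_rot': array([[ 9.73941012e-01,  2.26801420e-01, -1.41875092e-04],
       [ 2.26801259e-01, -9.73939095e-01,  1.95635882e-03],
       [ 3.05527262e-04, -1.93755554e-03, -9.99998076e-01]]), 'force': array([ 0.7155961 , -0.2733098 ,  0.19926855]), 'moment': array([0.02447922, 0.04328937, 0.0281647 ]), 'finger_gap': 0.9997458201918706}
side {'mtx': array([[557.71775762,   0.        , 322.41772147],
       [  0.        , 557.71775762, 233.81720902],
       [  0.        ,   0.        ,   1.        ]]), 'dist': array([-0.0482378,  0.       ,  0.       ,  0.       ,  0.       ]), 'camera_from_world': array([[-9.98786935e-01, -4.80648165e-02, -1
[... 204 characters left out ...]
e+03],
       [ 0.00000000e+00,  0.00000000e+00,  0.00000000e+00,
         1.00000000e+00]])}
top {'mtx': array([[546.05472666,   0.        , 322.0880831 ],
       [  0.        , 546.05472666, 240.76994659],
       [  0.        ,   0.        ,   1.        ]]), 'dist': array([0.02855692, 0.        , 0.        , 0.        , 0.        ]), 'camera_from_world': array([[-1.22755372e-02, -9.99924091e-01, -1.05999487e-03,
        -1.03453580e+00],
       [-9.93354173e-01,  1.23161935e-02, -1.14436876e-01,
         5.19389003e+02],
       [ 1.14441244e-01, -3.51823799e-04, -9.93429956e-01,
         1.53812318e+03],
       [ 0.00000000e+00,  0.00000000e+00,  0.00000000e+00,
         1.00000000e+00]])}
```

View pics/side0.png

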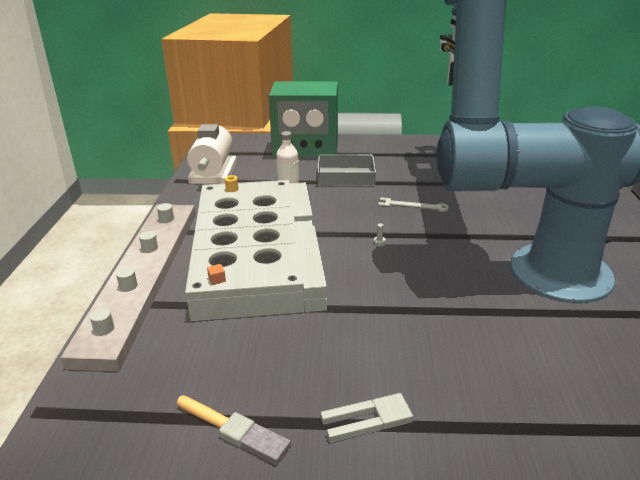

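View pics/top0.png

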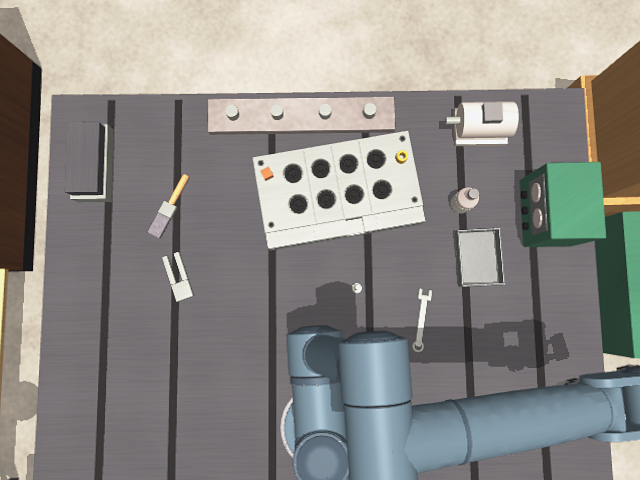

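The top view shows the mould rotated a few degrees, with its front bar from about (268,244) to (424,218). The side view shows the bar's left end near (320,300). I'll enlarge both.

Run:
```python
import cv2
t=cv2.imread("pics/top0.png")[120:260,240:440]; cv2.imwrite("pics/topc.png",cv2.resize(t,None,fx=4,fy=4,interpolation=cv2.INTER_CUBIC))
t=cv2.imread("pics/side0.png")[170:325,180:340]; cv2.imwrite("pics/sidec.png",cv2.resize(t,None,fx=3.8,fy=3.8,interpolation=cv2.INTER_CUBIC))
```

```text
(no output)
```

View pics/topc.png

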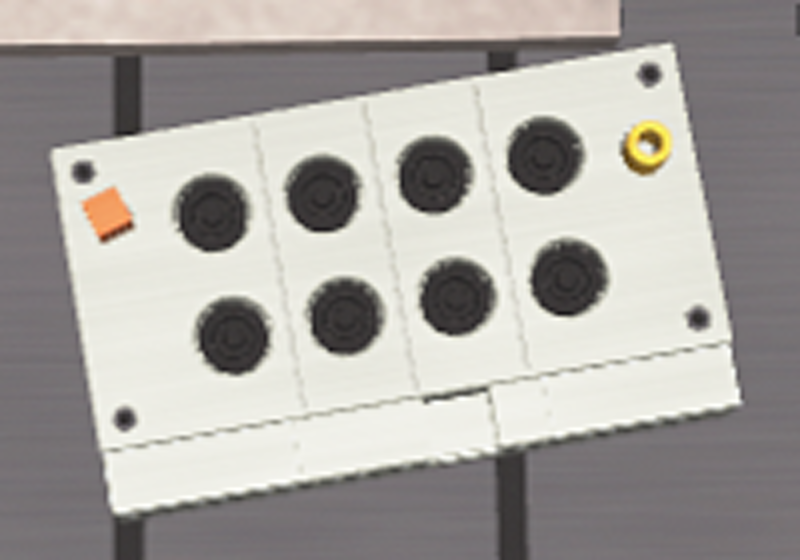

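View pics/sidec.png

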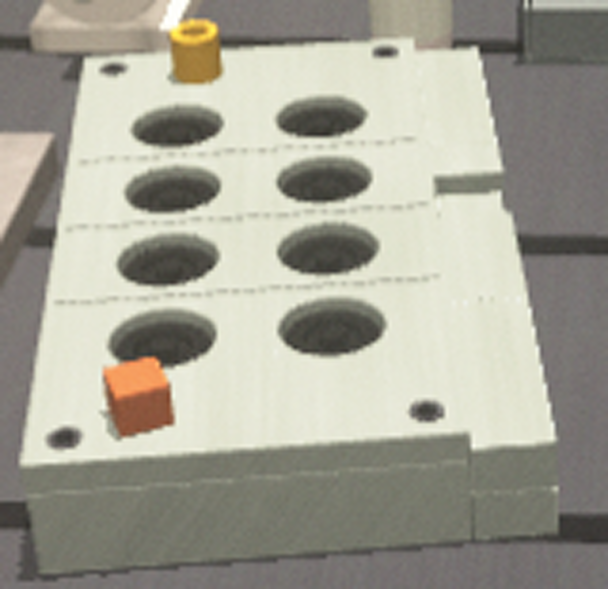

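```bash
cat > h.py <<'E'
import numpy as np,cv2
from rig import *
from scipy.optimize import least_squares
C={n:calibration(n) for n in("side","top")}
def proj(n,P):
    T=C[n]["camera_from_world"]; P=np.atleast_2d(np.float64(P))
    return cv2.projectPoints(P,cv2.Rodrigues(T[:3,:3])[0],T[:3,3],C[n]["mtx"],C[n]["dist"])[0][:,0]
def onz(n,uv,z):
    T=C[n]["camera_from_world"];R=T[:3,:3];t=T[:3,3]
    r=np.append(cv2.undistortPoints(np.float64([[uv]]),C[n]["mtx"],C[n]["dist"])[0,0],1)
    o=-R.T@t;d=R.T@r
    return o+d*(z-o[2])/d[2]
def cr(n,x,y):
    return ((x+.5)/4-.5+240,(y+.5)/4-.5+120) if n=="top" else ((x+.5)/3.8-.5+180,(y+.5)/3.8-.5+170)
def M(p,P):
    c,s=np.cos(p[2]),np.sin(p[2]);P=np.atleast_2d(P)
    return np.c_[p[0]+c*P[:,0]-s*P[:,1],p[1]+s*P[:,0]+c*P[:,1],P[:,2]]
E
python3 - <<'E'
from h import *
obs=[("top",52,150,110,225,70),("top",673,44,110,-225,70),("top",740,400,-154,-225,60),("top",110,506,-154,225,60),
("side",555,440,-154,225,60),("side",482,47,-154,-225,60),("side",22,465,110,225,70),("side",85,58,110,-225,70),("side",468,433,-110,225,70)]
def res(p,ns=("side","top")):
    return np.concatenate([(proj(n,M(p,[a,b,c]))[0]-cr(n,u,v)) for n,u,v,a,b,c in obs if n in ns])
for ns in (("side","top"),("side",),("top",)):
    r=least_squares(res,[650,0,0],args=(ns,)); print(ns,r.x,np.degrees(r.x[2]));print(r.fun.reshape(-1,2).round(1).tolist())
    if len(ns)==2:p=r.x
np.save("p.npy",p)
for l,P in dict(left=[-132,225,60],start=[-132,200,60],right=[-132,-225,60]).items(): print(l,M(p,P))
c,s=np.cos(p[2]),np.sin(p[2])
def inv(w): d=w[:2]-p[:2]; return np.array([c*d[0]+s*d[1],-s*d[0]+c*d[1]])
for n,u,v in (("top",492,388),("top",498,450),("top",424,400),("side",437,177),("side",502,175),("side",510,210)):
    print(n,inv(onz(n,cr(n,u,v),60)))
E
```

```text
('side', 'top') [ 6.86753934e+02 -5.16513471e+01  1.58458294e-01] 9.078991452373035
[[-0.2, -1.1], [-0.0, -0.8], [0.1, 0.8], [0.4, 1.2], [0.5, 0.5], [-0.5, -0.1], [-0.7, 0.1], [0.4, -0.3], [0.2, -0.2]]
('side',) [ 6.86759265e+02 -5.18787152e+01  1.58663796e-01] 9.09076588370297
[[0.5, 0.4], [-0.5, -0.1], [-0.6, -0.0], [0.4, -0.4], [0.2, -0.3]]
('top',) [ 6.86854008e+02 -5.14682193e+01  1.57904785e-01] 9.047277739232372
[[-0.3, -1.2], [-0.1, -0.8], [0.1, 0.8], [0.3, 1.1]]
left [[520.90356493 149.70072015  60.        ]]
start [[524.84846501 125.01392686  60.        ]]
right [[ 591.91176639 -294.66155921   60.        ]]
top [-113.51020413  -54.07382638]
top [-157.74778771  -50.36216523]
top [-113.77533458   -5.18694354]
side [-112.64870402  -49.9984382 ]
side [-152.11659412  -47.34371296]
side [-152.87924333   -4.99007222]
```

```bash
cat > go.py <<'E'
from h import *
p=np.load("p.npy");c,s=np.cos(p[2]),np.sin(p[2])
def st():
    o=observe();e=o["eef_pos"];d=e[:2]-p[:2]
    R=o["tcp_rot"]
    print("t",round(o["time"],2),"mould xyz",(c*d[0]+s*d[1]).round(1),(-s*d[0]+c*d[1]).round(1),e[2].round(2),"F",o["force"].round(1),"gap",round(o["finger_gap"],3),"yaw",np.degrees(np.arctan2(R[1,0],R[0,0])).round(2),"z",R[:,2].round(4)); return o
E
python3 - <<'E'
from go import *
st()
for n,u,v in (("top",465,208),("top",357,288)): print(onz(n,(u,v),0))
E
```

```text
t 0.1 mould xyz -624.3 -488.5 204.47 F [ 0.2 -0.2 -0.8] gap 1.003 yaw 13.11 z [-1.0e-04  1.7e-03 -1.0e+00]
[ 614.53071556 -428.74803661    0.        ]
[ 383.82894697 -106.87141353    0.        ]
```

Request:
arm_command(
  series=[
    [0,0,0,0,0,0.0705,0],
  ],
  squeeze=15,
)

```text
time: 0.22
eef_pos: [147.4, -632.7, 204.7]
tcp_rot: [[0.988, 0.156, -0.0], [0.156, -0.988, 0.001], [0.0, -0.001, -1.0]]
force: [-0.2, -0.7, 0.7]
finger_gap: 0.929
```

```bash
python3 -c "
from go import *
st()"
```

```text
t 0.23 mould xyz -624.3 -488.6 204.74 F [-0.2 -0.7  0.7] gap 0.929 yaw 8.96 z [-1.0e-04  1.2e-03 -1.0e+00]
```

Request:
arm_command(
  series=[
    [0.02,-0.028,0,0,0,0,0],
    [0.03,-0.042,0,0,0,0,0],
    [0.03,-0.042,0,0,0,0,0],
    [0.03,-0.042,0,0,0,0,0],
    [0.03,-0.042,0,0,0,0,0],
    [0.03,-0.042,0,0,0,0,0],
    [0.03,-0.042,0,0,0,0,0],
    [0.03,-0.042,0,0,0,0,0],
    [0.03,-0.042,0,0,0,0,0],
    [0.03,-0.042,0,0,0,0,0],
  ],
)

```text
time: 1.48
eef_pos: [370.1, -184.7, 205.2]
tcp_rot: [[0.988, 0.157, 0.0], [0.157, -0.988, 0.0], [0.0, -0.0, -1.0]]
force: [0.9, 0.4, 0.2]
finger_gap: 0.004
```

```bash
python3 -c "
from go import *
st()"
```

```text
t 1.48 mould xyz -333.7 -81.4 205.24 F [0.9 0.4 0.2] gap 0.004 yaw 9.05 z [ 1.e-04  1.e-04 -1.e+00]
```

Request:
arm_command(
  series=[
    [0.03,-0.042,0,0,0,0,0],
    [0.03,-0.042,0,0,0,0,0],
    [0.03,-0.042,0,0,0,0,0],
    [0.03,-0.042,0,0,0,0,0],
    [0.03,-0.042,0.02,0,0,0,0],
    [0.03,-0.042,0.03,0,0,0,0],
    [0.021,-0.03,0.03,0,0,0,0],
    [0,0,0.03,0,0,0,0],
    [0,0,0.01,0,0,0,0],
    [0,0,0,0,0,0,0],
  ],
)

```text
time: 2.72
eef_pos: [523.4, 123.4, 85.2]
tcp_rot: [[0.988, 0.157, -0.001], [0.157, -0.988, -0.0], [-0.001, -0.0, -1.0]]
force: [0.5, -0.3, 0.3]
finger_gap: 0.003
```

```bash
python3 -c "
from go import *
st()
for n in('side','top'):
    im=capture(n);cv2.imwrite(f'pics/{n}1.png',im)
im=cv2.imread('pics/side1.png')[150:330,170:370];cv2.imwrite('pics/side1c.png',cv2.resize(im,None,fx=3,fy=3))
"
```

```text
t 2.73 mould xyz -133.7 198.6 85.17 F [ 0.5 -0.3  0.3] gap 0.003 yaw 9.04 z [-0.0011 -0.     -1.    ]
```

View pics/side1c.png

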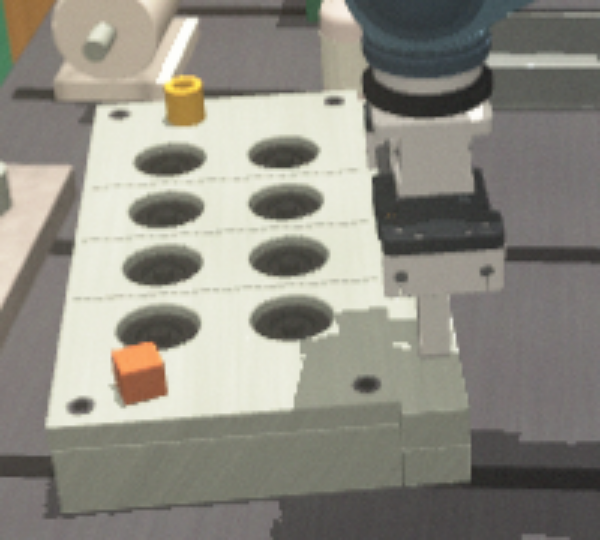

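View pics/top1.png

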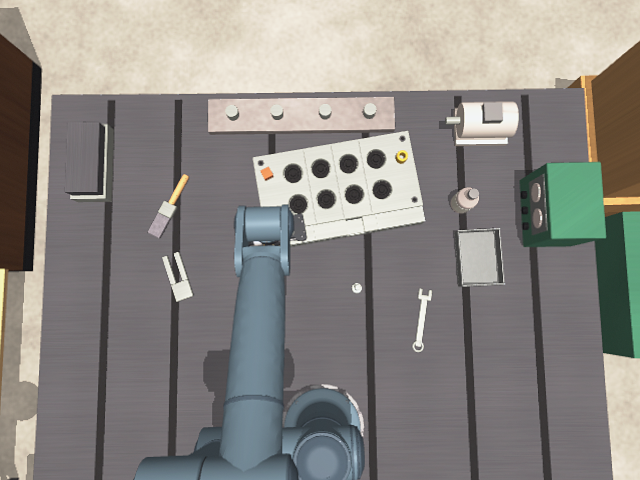

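The closed fingertips hang over the end block at around crop (437,355), with nothing nearby. Now I'll lower them.

Request:
arm_command(
  series=[
    [0.001,0,0.01,0,0,0,0],
    [0,0,0.01,0,0,0,0],
    [0,0,0.002,0,0,0,0],
    [0,0,0.001,0,0,0,0],
    [0,0,0,0,0,0,0],
  ],
)

```text
time: 3.45
eef_pos: [524.9, 123.9, 62.6]
tcp_rot: [[0.987, 0.158, 0.0], [0.158, -0.987, 0.0], [0.0, -0.0, -1.0]]
force: [0.4, -0.1, 0.2]
finger_gap: 0.009
```

Request:
arm_command(
  series=[
    [0,0,0.001,0,0,0,0],
    [0,0,0,0,0,0,0],
  ],
)

```text
time: 3.7
eef_pos: [524.9, 123.9, 61.5]
tcp_rot: [[0.987, 0.158, 0.0], [0.158, -0.987, 0.0], [0.0, 0.0, -1.0]]
force: [0.5, -0.8, -0.1]
finger_gap: 0.007
```

Request:
arm_command(
  series=[
    [0,0,0.0005,0,0,0,0],
    [0,0,0,0,0,0,0],
  ],
)

```text
time: 3.95
eef_pos: [524.8, 123.9, 60.9]
tcp_rot: [[0.987, 0.158, -0.0], [0.158, -0.987, 0.0], [0.0, -0.0, -1.0]]
force: [-0.9, -0.6, -0.4]
finger_gap: 0.001
```

Request:
arm_command(
  series=[
    [0,0,0.0005,0,0,0,0],
    [0,0,0,0,0,0,0],
  ],
)

```text
time: 4.2
eef_pos: [524.8, 123.9, 60.4]
tcp_rot: [[0.987, 0.158, -0.0], [0.158, -0.987, 0.0], [-0.0, -0.0, -1.0]]
force: [0.1, -0.1, -0.5]
finger_gap: 0.005
```

Request:
arm_command(
  series=[
    [0,0,0.0005,0,0,0,0],
    [0,0,0,0,0,0,0],
  ],
)

```text
time: 4.45
eef_pos: [524.9, 123.9, 60.2]
tcp_rot: [[0.987, 0.158, -0.0], [0.158, -0.987, -0.0], [-0.0, 0.0, -1.0]]
force: [-2.4, 0.1, 2.7]
finger_gap: 0.006
```

Request:
arm_command(
  series=[
    [0,0,0.0005,0,0,0,0],
    [0,0,0,0,0,0,0],
  ],
)

```text
time: 4.7
eef_pos: [524.9, 123.9, 60.3]
tcp_rot: [[0.987, 0.158, -0.0], [0.158, -0.987, -0.0], [-0.0, 0.0, -1.0]]
force: [-3.5, -0.2, 6.7]
finger_gap: 0.002
```

Contact at z ≈ 60.2 mm with 6.7 N. Now sliding right (+tool y).

Request:
arm_command(
  series=[
    [0,0.003,0.0002,0,0,0,0],
    [0,0.006,0,0,0,0,0],
    [0,0.007,0,0,0,0,0],
    [0,0.007,0,0,0,0,0],
    [0,0.007,0,0,0,0,0],
  ],
)

```text
time: 5.32
eef_pos: [530.6, 94.8, 60.2]
tcp_rot: [[0.988, 0.157, 0.002], [0.157, -0.988, 0.002], [0.003, -0.001, -1.0]]
force: [0.1, 3.2, 5.1]
finger_gap: 0.004
```

```bash
python3 -c "
from go import *
st()"
```

```text
t 5.33 mould xyz -131.1 169.3 60.25 F [0.1 3.2 5.1] gap 0.004 yaw 9.05 z [ 0.0024  0.0016 -1.    ]
```

Request:
arm_command(
  series=[
    [0,0.007,0,0,0,0,0],
    [0,0.007,0,0,0,0,0],
    [0,0.007,0,0,0,0,0],
    [0,0.007,0,0,0,0,0],
    [0,0.007,0,0,0,0,0],
    [0,0.007,0,0,0,0,0],
  ],
)

```text
time: 6.08
eef_pos: [537.2, 53.3, 60.3]
tcp_rot: [[0.988, 0.157, 0.002], [0.157, -0.988, 0.002], [0.003, -0.001, -1.0]]
force: [-0.1, 3.8, 5.1]
finger_gap: 0.001
```

```bash
python3 -c "
from go import *
st()"
```

```text
t 6.08 mould xyz -131.1 127.2 60.26 F [-0.1  3.8  5.1] gap 0.001 yaw 9.05 z [ 0.0023  0.0016 -1.    ]
```

Request:
arm_command(
  series=[
    [0,0.006,0,0,0,0,0],
    [0,0.006,0,0,0,0,0],
    [0,0.005,0,0,0,0,0],
    [0,0.005,0,0,0,0,0],
    [0,0.005,0,0,0,0,0],
    [0,0.005,0,0,0,0,0],
  ],
)

```text
time: 6.82
eef_pos: [542.2, 21.8, 60.3]
tcp_rot: [[0.988, 0.157, 0.002], [0.157, -0.988, 0.002], [0.002, -0.001, -1.0]]
force: [-1.0, 4.5, 5.1]
finger_gap: 0.004
```

Request:
arm_command(
  series=[
    [0,0.005,0,0,0,0,0],
    [0,0.005,0,0,0,0,0],
    [0,0.005,0,0,0,0,0],
    [0,0.005,0,0,0,0,0],
  ],
)

```text
time: 7.32
eef_pos: [545.0, 1.8, 59.9]
tcp_rot: [[0.988, 0.157, 0.001], [0.157, -0.988, 0.001], [0.002, -0.001, -1.0]]
force: [-0.4, 3.1, 6.0]
finger_gap: 0.005
```

```bash
python3 -c "
from go import *
st()"
```

```text
t 7.33 mould xyz -131.5 75.2 59.92 F [-0.4  3.1  6. ] gap 0.005 yaw 9.05 z [ 0.0014  0.0012 -1.    ]
```

Request:
arm_command(
  series=[
    [0,0.006,0.0002,0,0,0,0],
    [0,0.006,0,0,0,0,0],
    [0,0.006,0,0,0,0,0],
    [0,0.006,0,0,0,0,0],
    [0,0.006,0,0,0,0,0],
    [0,0.006,0,0,0,0,0],
    [0,0.006,0,0,0,0,0],
  ],
)

```text
time: 8.2
eef_pos: [551.8, -39.6, 59.9]
tcp_rot: [[0.988, 0.157, 0.002], [0.157, -0.988, 0.001], [0.002, -0.001, -1.0]]
force: [-0.5, 4.7, 6.3]
finger_gap: 0.001
```

Request:
arm_command(
  series=[
    [0,0.006,0,0,0,0,0],
    [0,0.006,0,0,0,0,0],
    [0,0.006,0,0,0,0,0],
    [0,0.006,0,0,0,0,0],
  ],
)

```text
time: 8.7
eef_pos: [555.5, -63.3, 59.9]
tcp_rot: [[0.988, 0.157, 0.002], [0.157, -0.988, 0.001], [0.002, -0.001, -1.0]]
force: [-0.3, 4.3, 6.7]
finger_gap: 0.004
```

```bash
python3 -c "
from go import *
st()"
```

```text
t 8.7 mould xyz -131.4 9.2 59.94 F [-0.3  4.3  6.7] gap 0.004 yaw 9.05 z [ 0.0016  0.0015 -1.    ]
```

Slower now. The groove's near wall is expected at y ≈ -4, so the tip should drop at about y = -17.

Request:
arm_command(
  series=[
    [0,0.004,0,0,0,0,0],
    [0,0.004,0,0,0,0,0],
    [0,0.004,0,0,0,0,0],
    [0,0.003,0,0,0,0,0],
    [0,0.003,0,0,0,0,0],
  ],
)

```text
time: 9.32
eef_pos: [557.8, -81.7, 59.2]
tcp_rot: [[0.987, 0.158, 0.001], [0.158, -0.987, -0.0], [0.0, 0.001, -1.0]]
force: [0.4, -0.4, -0.4]
finger_gap: 0.005
```

Request:
arm_command(
  series=[
    [0,0.003,0,0,0,0,0],
    [0,0.003,0,0,0,0,0],
  ],
)

```text
time: 9.57
eef_pos: [558.2, -87.7, 58.5]
tcp_rot: [[0.988, 0.158, -0.001], [0.158, -0.988, 0.0], [-0.001, -0.0, -1.0]]
force: [0.8, 0.4, 0.8]
finger_gap: 0.004
```

Request:
arm_command(
  series=[
    [0,0.003,0,0,0,0,0],
  ],
)

```text
time: 9.7
eef_pos: [558.8, -90.7, 58.8]
tcp_rot: [[0.988, 0.158, -0.0], [0.158, -0.988, 0.0], [-0.0, -0.0, -1.0]]
force: [0.6, -0.2, -0.1]
finger_gap: 0.004
```

```bash
python3 -c "
from go import *
st()"
```

```text
t 9.7 mould xyz -132.5 -18.4 58.78 F [ 0.6 -0.2 -0.1] gap 0.004 yaw 9.06 z [-5.e-04  0.e+00 -1.e+00]
```

Force vanished and the tip dropped at y ≈ -9, so the groove is found. I'll move to its middle (≈ -27) and go down gently.

Request:
arm_command(
  series=[
    [0,0.004,0,0,0,0,0],
    [0,0.004,0.002,0,0,0,0],
    [0,0,0.003,0,0,0,0],
    [0,0,0.003,0,0,0,0],
    [0,0,0.002,0,0,0,0],
    [0,0,0,0,0,0,0],
  ],
)

```text
time: 10.45
eef_pos: [560.1, -98.1, 48.8]
tcp_rot: [[0.987, 0.158, -0.0], [0.158, -0.987, 0.0], [-0.0, -0.0, -1.0]]
force: [0.5, -0.5, -0.4]
finger_gap: 0.006
```

```bash
python3 -c "
from go import *
st()
im=capture('side');cv2.imwrite('pics/side2.png',im)
im=im[150:330,170:370];cv2.imwrite('pics/side2c.png',cv2.resize(im,None,fx=3,fy=3))
"
```

```text
t 10.45 mould xyz -132.4 -25.9 48.78 F [ 0.5 -0.5 -0.4] gap 0.006 yaw 9.08 z [-5.e-04  2.e-04 -1.e+00]
```

View pics/side2c.png

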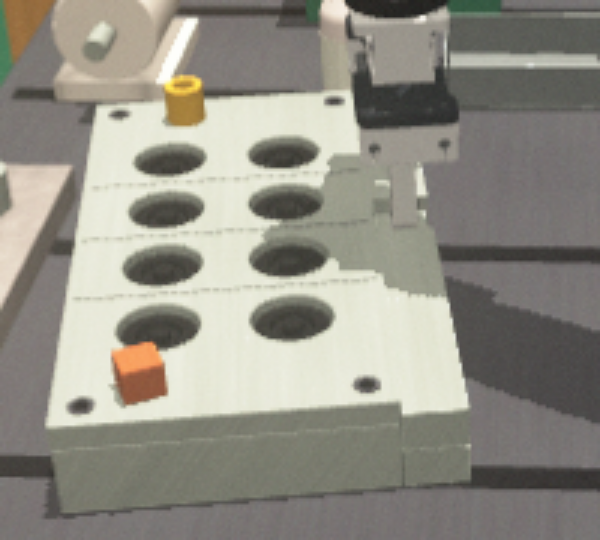

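The tip is at z = 48.8 with no force, inside the groove. Now I'll press the key.

Request:
arm_command(
  series=[
    [0,0,0.002,0,0,0,0],
    [0,0,0.002,0,0,0,0],
    [0,0,0,0,0,0,0],
  ],
)

```text
time: 10.88
eef_pos: [560.5, -98.3, 45.4]
tcp_rot: [[0.987, 0.158, 0.0], [0.158, -0.987, -0.0], [0.0, 0.0, -1.0]]
force: [-1.1, 0.6, 4.2]
finger_gap: 0.004
```

Request:
arm_command(
  series=[
    [0,0,0.002,0,0,0,0],
    [0,0,0.002,0,0,0,0],
    [0,0,0.001,0,0,0,0],
    [0,0,0,0,0,0,0],
  ],
)

```text
time: 11.38
eef_pos: [560.5, -98.3, 40.4]
tcp_rot: [[0.988, 0.158, 0.0], [0.158, -0.988, -0.0], [0.0, 0.0, -1.0]]
force: [-1.8, 0.8, 6.3]
finger_gap: 0.004
```

Request:
arm_command(
  series=[
    [0,0,0.002,0,0,0,0],
    [0,0,0.001,0,0,0,0],
    [0,0,0,0,0,0,0],
  ],
)

```text
time: 11.75
eef_pos: [560.5, -98.3, 37.6]
tcp_rot: [[0.987, 0.158, 0.0], [0.158, -0.987, -0.0], [0.0, 0.0, -1.0]]
force: [-1.6, 2.2, 7.2]
finger_gap: 0.005
```

Request:
arm_command(
  series=[
    [0,0,0.001,0,0,0,0],
    [0,0,0.001,0,0,0,0],
    [0,0,0,0,0,0,0],
  ],
)

```text
time: 12.12
eef_pos: [560.6, -98.3, 36.2]
tcp_rot: [[0.987, 0.158, -0.0], [0.158, -0.987, 0.0], [-0.0, -0.0, -1.0]]
force: [-4.2, 1.9, 10.4]
finger_gap: 0.006
```

Request:
arm_command(
  series=[
    [0,0,0.0007,0,0,0,0],
    [0,0,0,0,0,0,0],
  ],
)

```text
time: 12.38
eef_pos: [560.6, -98.4, 36.1]
tcp_rot: [[0.987, 0.158, -0.0], [0.158, -0.987, 0.0], [-0.0, -0.0, -1.0]]
force: [-6.2, 2.1, 15.0]
finger_gap: 0.006
```

Request:
arm_command(
  series=[
    [0,0,0.0007,0,0,0,0],
    [0,0,0,0,0,0,0],
    [0,0,0,0,0,0,0],
  ],
)

```text
time: 12.75
eef_pos: [560.6, -98.3, 36.0]
tcp_rot: [[0.987, 0.158, -0.001], [0.158, -0.987, 0.0], [-0.001, -0.0, -1.0]]
force: [-8.3, 4.0, 19.2]
finger_gap: 0.002
```

The key is against its stop: z = 36.0, force rising sharply, 19 N. Checking that the caps have risen.

```bash
python3 -c "
from go import *
st()
im=capture('side');cv2.imwrite('pics/side3.png',im)
im=im[150:330,170:370];cv2.imwrite('pics/side3c.png',cv2.resize(im,None,fx=3,fy=3))
im=capture('top');cv2.imwrite('pics/top3.png',im)
"
```

```text
t 12.75 mould xyz -131.9 -26.2 36.0 F [-8.3  4.  19.2] gap 0.002 yaw 9.09 z [-7.e-04  1.e-04 -1.e+00]
```

View pics/side3c.png

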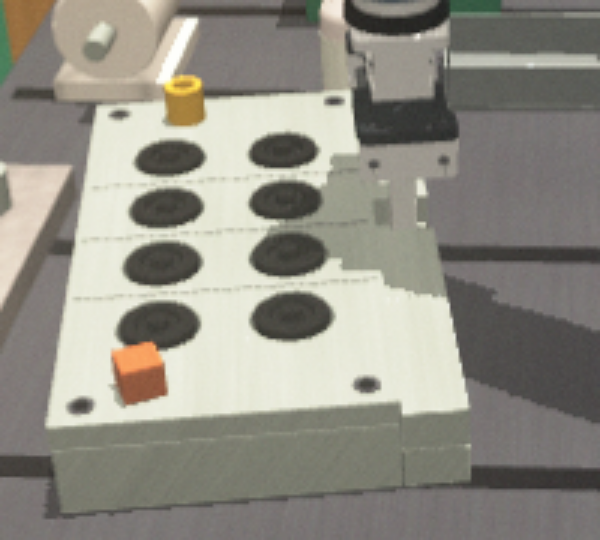

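View pics/top3.png

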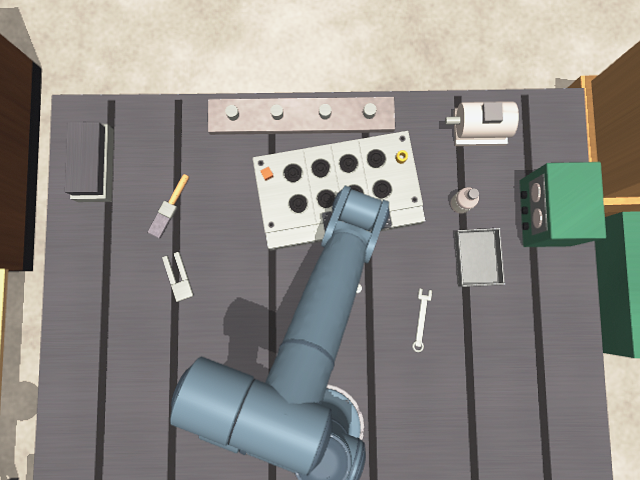

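The caps have risen flush in all eight cavities (for example at crop (290,317) and (160,325)), and the drift, bush, bolt and other items are where they were. I'm handing in while holding at 19 N.

```bash
python3 -c "
from go import *
st(); print(finish_job()); st()"
```

```text
t 12.85 mould xyz -131.9 -26.2 36.02 F [-7.8  2.9 18.9] gap 0.005 yaw 9.09 z [-6.e-04  1.e-04 -1.e+00]
the job is handed in; nothing more can be done
None
the job is handed in; nothing more can be done
```

The release key is fully down and still held by the closed fingertips, and the caps have risen in all eight cavities. The job was handed in at about 13 s.

- **Slide:** I touched the bar on the left end block about 199 mm left of the mould's centre (y ≈ 199). I then slid right at about 5–7 N along the bar. At y ≈ -9 the force vanished and the tip dropped, which marked the groove.
- **Key:** I moved to the groove's middle (y ≈ -26) and pressed. The key met the tip at about z = 46 mm and reached its stop at z = 36.0 mm. I am holding it there with about 19 N down (about 21 N in total), under the 50 N limit.
- **Last checks:** The pictures show the bush, drift, bolt, wrench, fork, brush, tray and bottle where they were. The bolt is now partly hidden by the arm in the top view, but its visible edge has not moved.
- **One disagreement:** The force dropped about 7 mm sooner than I expected from the picture and a 25 mm wide fingertip. The tip is probably narrower than I assumed, and it went into the groove without touching the walls.

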